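# Start the hob under the moka pot and lock its keys

## Task

Start the portable hob under the moka pot by pressing its controls with the fingertips: first tip the red rocker switch to on (its end nearer the hob's front edge, marked with a white bar, fully down), then push the green start key fully in so that it stays down, then press the yellow child-lock key fully down, keep it down for two seconds and let it come up again. Use the controls in that order, never press the white key, and do not lift or shift the moka pot, the mug, the sugar canister or the tea box.

Things in the scene. Friction and masses are not known exactly. Their poses are not given: they have to be found in the camera images.
- hob: Portable hob, fixed, 300 mm deep (x), 280 wide (y), 50 high, black glass, aluminium control strip along the front (-x) edge nearest the robot. Origin: centre of its underside; x to the rear, y to its left. The controls stand in a row on the strip at x = -111 mm: three round keys at y = 92, 36, -20 (which is where varies) and the red rocker at y = -88.
- rocker (a joint): Red rocker, 56 mm long along the hob's x, 26 wide, concave (halves rise outward 0.22 rad), hinged at its middle about the hob's y, 57 mm above the worktop. -0.22 rad = off (front half raised), 0.22 = fully on (front half down, its face level at 60 mm). Stays where it is left. Pushing down 18 mm from the hinge takes about 3.5 N.
- rocker_on_end (a point): Point on the upper face of the rocker's front half (the on end, with a white bar), in the middle of its width, 18.5 mm from the hinge; moves with the rocker. About 68 mm above the worktop when off, 60 mm when on. Press here, straight down.
- start_key (a joint): Green start key (dark power sign on top): round key cap, 30 mm across, that goes straight down by 6 mm. 0 m = up, 0.006 = fully in. No spring: it stays where it is pushed; takes about 3 N.
- start_key_top (a point): Centre of the top of the green start key; moves with it. 61 mm above the worktop when up, 55 mm when fully in.
- lock_key (a joint): Yellow child-lock key (dark padlock sign on top): round key cap, 30 mm across, that goes straight down by 6 mm. 0 m = up, 0.006 = fully down. A spring raises it; fully down takes about 4 N.
- lock_key_top (a point): Centre of the top of the yellow child-lock key; moves with it. 61 mm above the worktop when up, 55 mm when down.
- minus_key (a joint): White key (dark minus sign on top), not to be pressed: round key cap, 30 mm across, that goes straight down by 6 mm, on a spring of 4 N. 0 m = up.
- minus_key_top (a point): Centre of the top of the white key, 61 mm above the worktop when up.
- moka_pot: Loose aluminium moka pot with black handle, 98 x 155 x 174 mm, standing on the hob's glass about 165 mm behind the row of controls. Origin at the centre of its underside.
- mug: Loose cream mug, 82 x 113 x 97 mm, on the worktop to the left of the hob. Origin at the centre of its underside.
- sugar_canister: Loose cream round canister with wooden lid, 82 mm across, 95 mm high, farther to the left. Origin at the centre of its underside.
- tea_box: Loose tea carton, 71 x 126 x 76 mm, on the worktop to the right of the hob. Origin at the centre of its underside.
Things that resemble listed ones, but are neither listed nor needed, are in the scene too. There is more than one size of the moka_pot; the one meant has the size given above.

How it is judged:
On the way, in this order (a step that is already met when the one before it is completed fails the run):
1. the rocker is on, the start key still up (value of joint rocker above 0.15 rad and value of joint start_key below 0.003 m), for 0.1 s.
2. the start key is pushed in, the lock key up (value of joint rocker above 0.15 rad and value of joint start_key above 0.0045 m and value of joint lock_key below 0.001 m), for 0.1 s.
3. the lock key is kept down for one and a half seconds (value of joint start_key above 0.0045 m and value of joint lock_key above 0.004 m), for 1.5 s.
At the end, for the whole second after the job is handed in: The rocker is on (above 0.15 rad), the green key is in (at least 4.5 of 6 mm), the yellow and the white key are up (within 1 mm), the pot is upright (within 0.1 rad), and pot, mug, canister and tea box are within 15 mm of where they started (all of step 2 and value of joint minus_key below 0.001 m and distance of each of moka_pot, mug, sugar_canister, tea_box from where it was at the start of the episode below 0.015 m and angle between moka_pot's own z axis and vertical below 0.1 rad); the robot touches nothing.
It fails at once if the start key is pressed before the rocker is on (value of joint start_key above 0.003 m and value of joint rocker below 0.1 rad).
It fails at once if the lock key is pressed before the start key is in (value of joint lock_key above 0.003 m and value of joint start_key below 0.003 m).
It fails at once if the white key is pressed (value of joint minus_key above 0.003 m).
It fails at once if the moka pot, mug, sugar canister or tea box is lifted or shifted by more than 15 mm (distance of any of moka_pot, mug, sugar_canister, tea_box from where it was at the start of the episode above 0.015 m).
It also fails if it takes over 51 s, if anything falls off the work surface, if the arm or the gripper's body presses on something with over 40 N, if the wrist force passes 120 N, or if a joint passes its speed limit or range.

## Robot

A 7-joint arm with a two-finger parallel gripper is mounted at the origin on a cart in front of the work surface, level with it; the furniture and walls round the work are solid. World frame = base frame: x ahead of the robot, y to its left, z up, the work surface at z = 0. Lengths are in m, angles in rad, forces in N, time in s.
With the tool pointing down it reaches from about 0.425 to 1.025 m from the base axis. Payload 9.4 kg.
Tool frame: the origin (TCP) lies between the finger pads; the fingertips stand tcp_to_tips ahead of it and the grasp point (between the pads) lies 5 mm behind it (tcp_to_tips is the distance from the TCP to the fingertips, in m); z points along the fingers, y is the line along which they close (so a half turn about z gives the same grasp; the last joint's range is limited). The gripper opens to 85 mm and grips with 20 to 120 N. Pads are 22 mm wide; open, the fingers measure 114 mm over their backs; the gripper's body (76 mm by 85 mm) begins 54 mm behind the grasp point. The pads swing forward as they close: fully open they stand 13 mm farther back than shut.
Start: joints at [-1.31, 0.599, -0.003, 1.599, 0.002, 0.943, -0.08], TCP at [0.24, 0.684, 0.245] pointing down, gripper open.
Joint ranges: [-2.57, 2.57], [-0.35, 1.97], [-1.29, 1.29], [0.11, 2.56], [-1.05, 4.19], [0.11, 1.86], [-2.63, 2.63]. Speed limits (rad/s): [2.22, 2.22, 3.01, 3.01, 3.14, 3.14, 3.14].

## Interface

Orientations are given as a unit quaternion [x, y, z, w].
In Python, from bench import sense, read_camera, job_done, tcp_to_tips gives the robot as it stands. The module is installed in compiled form; this text tells all that it offers.
- The arm moves only by the tool drive_tool, never from a script. Its argument "targets" is a list of rows, each a list of 7 numbers: the shift along the world's x, y, z in mm, then the turn, a rotation vector about the world's x, y, z in rad, then the finger opening in mm, from 0 to 85.4. In form: [[tx, ty, tz, rx, ry, rz, claw], ...]. A call has exactly 5 rows; each row shifts and turns the commanded pose from where the row before left it; what a row does not reach is not made up. A row lasts 1/8 s, in which the tool goes at most 62.5 mm and 10.7 degrees, less where a joint would pass 70% of its speed; a pose out of reach is approached as far as the arm can. A call with a gripper value outside its range is refused whole. The fingers move at their own pace and stop on an object; "newtons" is the grip in N (left out, the last holds). Time passes only in rows, so rows that do not move let the fingers close, or fill a call up. It gives the time, the measured TCP pose, the force, the opening and the grip force at its end, in the units of the state.
- sense(): the state, without advancing time (a new reading comes with each control period).
- read_camera(name): name is "scene" or "top" or "wrist"; returns a dict with "image" (480x640x3 uint8, red, green, blue), "fx", "fy", "cx", "cy" (pixels), "rvec" (rotation vector, rad) and "tvec" (3), from world to camera coordinates, as OpenCV has them. Camera axes: x right, y down, z forward; pixel columns grow to the right and rows downward; lengths in m; the calibration is good to about 2 mm. The wrist camera is an equidistant fisheye: a pixel r from the principal point sees the ray r / f radians off the axis. A picture is of the moment at which its call begins. There is no depth.
- job_done(): hands the job in; it is judged then, once.
The state is a dict: "time_s": time; "joint_positions": joint angles; "qd": joint speeds; "joint_efforts": joint torques, N m; "eef_pos": TCP position; "tcp_rot": TCP orientation; "contact_force": force on the tool from outside, world axes, zero at the start; "moment": the same for the moment, N m; "gripper_width": finger opening in m; "gripper_force": force on a finger pad.
Only numpy, scipy, OpenCV 4.12 (cv2) and the standard library are available. Lean on these libraries where they do the work, as an engineer would, in place of code of your own. Each camera call takes 0.05 s, during which the arm holds its last target. There are 200 camera calls.

## Working session

There is one attempt and no reset: what is moved stays moved. The work goes in short steps, Python scripts to look and compute and a tool call to move; the robot and the scene stay as the last step left them, time stands still between calls to the robot, and variables do not carry over. Pictures are saved under pics/ and viewed, at most 10 in all, crops included, and the job is handed in when it is done.

Besides the shell and the picture viewer there is one more tool, called after "Request:" as name(argument=value, ...), one argument or row to a line, values as JSON. drive_tool: Moves the arm, as the interface text tells. Its arguments: {"type":"object","properties":{"targets":{"type":"array"},"newtons":{"type":"number"}},"required":["targets"]}

```bash
mkdir -p pics; cat > h.py <<'E'
import numpy as np,cv2
from bench import *
def ray(c,u,v):
    R=cv2.Rodrigues(np.array(c["rvec"],float))[0];t=np.array(c["tvec"],float).ravel()
    d=R.T@np.array([(u-c["cx"])/c["fx"],(v-c["cy"])/c["fy"],1.]);return -R.T@t,d
def onz(c,u,v,z):
    o,d=ray(c,u,v);return o+d*(z-o[2])/d[2]
E
python3 - <<'E'
from h import *
print(sense(),tcp_to_tips() if callable(tcp_to_tips) else tcp_to_tips)
for n in("scene","top"):
    c=read_camera(n);cv2.imwrite(f"pics/{n}0.png",c["image"][:,:,::-1]);print(n,c["fx"],c["cx"],c["rvec"],c["tvec"])
E
```

```text
{'time_s': 0.0, 'joint_positions': array([-1.30969575,  0.60014799, -0.00254326,  1.60013411,  0.00178376,
        0.94289582, -0.07980178]), 'qd': array([ 7.21613841e-04,  3.44034316e-04, -1.51860301e-03,  8.38563858e-04,
       -1.57440000e-04,  2.98898009e-05, -1.37117872e-03]), 'joint_efforts': array([ 8.09960493e-04, -7.76439571e+01,  1.56515043e+00, -2.58003420e+01,
        1.23306160e-02,  8.85531743e-03,  1.29031787e-05]), 'eef_pos': array([0.24013437, 0.68359657, 0.2443989 ]), 'tcp_rot': array([ 1.68075074e-01,  9.85773880e-01, -7.88611970e-04, -6.76569014e-05]), 'contact_force': array([-0.23503707,  0.60257806, -0.74359044]), 'moment': array([-0.03003269, -0.01386769, -0.02937753]), 'gripper_force': 0.0, 'gripper_width': 0.08553799176915783} 0.014
scene 468.2997906764802 321.0050665919245 [ 2.0755453  -1.0392165   0.49908474] [-0.38918107  0.25162819  1.35792481]
top 462.23094724363557 325.6680986915293 [ 2.12163253 -2.14172561  0.18311342] [-0.12976159  0.52535989  1.3862125 ]
```

View pics/top0.png

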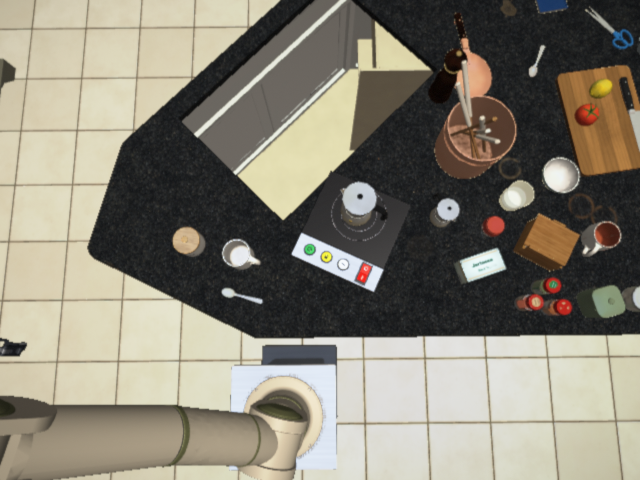

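View pics/scene0.png

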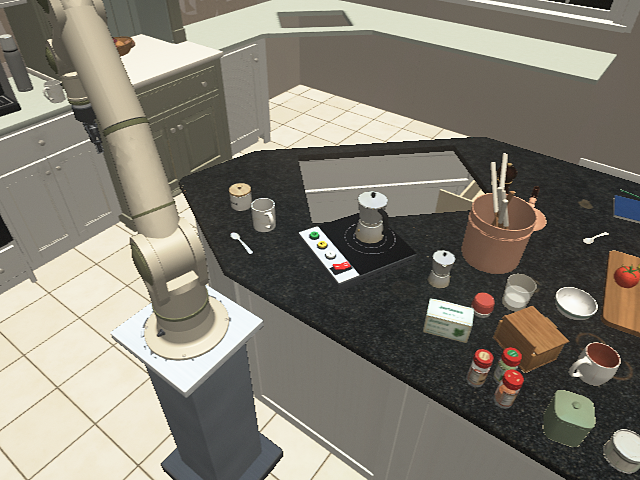

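The top view shows the hob's control strip with green (310,249), yellow (326,257), white (343,265) and the red rocker (364,273). The large moka pot stands on the hob at (358,200). A smaller pot at (447,210) is a decoy. I'll measure the controls and confirm them in a crop.

```bash
cat > m.py <<'E'
from h import *
def comps(im,x0,y0,x1,y1):
    hsv=cv2.cvtColor(im,cv2.COLOR_RGB2HSV);out={}
    for n,lo,hi in(("g",45,85),("y",20,34),("r",-8,8)):
        H=hsv[...,0].astype(int);H=np.where(H>170,H-180,H)
        m=((H>=lo)&(H<=hi)&(hsv[...,1]>120)&(hsv[...,2]>60)).astype(np.uint8)
        k=np.zeros_like(m);k[y0:y1,x0:x1]=1;m*=k
        _,_,s,c=cv2.connectedComponentsWithStats(m);i=1+np.argmax(s[1:,4]);out[n]=(*c[i],s[i].tolist())
    return out
if __name__=="__main__":
    for n,b in(("top",(285,230,390,300)),("scene",(295,220,365,285))):
        c=read_camera(n)
        o=comps(c["image"],*b);P={}
        for k,z in(("g",.059),("y",.059),("r",.062)):
            P[k]=onz(c,o[k][0],o[k][1],z);print(n,k,np.round(o[k][:2],1),o[k][2],np.round(P[k]*1000,1))
        for a,d in("gy","yr"):print(np.linalg.norm((P[a]-P[d])[:2])*1000)
        x0,y0,x1,y1=b;cv2.imwrite(f"pics/crop_{n}.png",cv2.resize(c["image"][y0:y1,x0:x1,::-1],None,fx=7,fy=7,interpolation=cv2.INTER_CUBIC))
E
python3 m.py
```

```text
top g [309.3 248.9] [305, 245, 10, 9, 74] [498.  -84.4  59. ]
top y [326.  256.4] [322, 252, 9, 10, 75] [ 474.3 -135.4   59. ]
top r [363.4 272.9] [357, 264, 14, 19, 145] [ 422.4 -247.8   62. ]
56.19981969302936
123.80102429975103
scene g [314.1 234.5] [310, 232, 9, 6, 43] [495.9 -87.4  59. ]
scene y [321.9 244.2] [318, 241, 9, 7, 50] [ 471.4 -138.1   59. ]
scene r [341.1 266. ] [333, 262, 18, 8, 94] [ 421.2 -250.1   62. ]
56.372690223709725
122.67767395948638
```

View pics/crop_top.png

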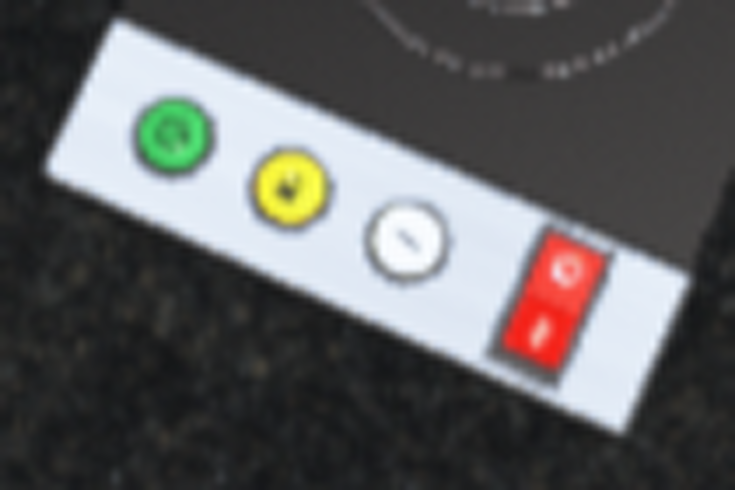

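The crop confirms it: green start key, then yellow padlock, white minus, and the red rocker with its white bar at the front end. From the two views, in mm, the rocker hinge is at about (422,-249), green (497,-86), yellow (473,-137). The rocker's press point is at about (405,-241). I'm moving with the gripper closed.

Request:
drive_tool(
  targets=[
    [17,-52,0,0,0,-0.02,0],
    [17,-52,0,0,0,-0.02,0],
    [17,-52,0,0,0,-0.02,0],
    [17,-52,0,0,0,-0.02,0],
    [17,-52,0,0,0,-0.015,0],
  ],
  newtons=30,
)

```text
time_s: 0.82
eef_pos: [0.3257, 0.4223, 0.2453]
tcp_rot: [0.215, 0.977, 0.0, 0.0]
contact_force: [2.0, -0.2, 0.0]
gripper_width: 0.0002
gripper_force: 0.0
```

Request:
drive_tool(
  targets=[
    [17,-52,0,0,0,0,0],
    [17,-52,0,0,0,0,0],
    [17,-52,0,0,0,0,0],
    [17,-52,0,0,0,0,0],
    [17,-52,0,0,0,0,0],
  ],
)

```text
time_s: 1.45
eef_pos: [0.4107, 0.1624, 0.2455]
tcp_rot: [0.215, 0.977, 0.0, 0.0]
contact_force: [1.4, -0.1, -0.0]
gripper_width: -0.0004
gripper_force: 0.0
```

Request:
drive_tool(
  targets=[
    [10,-50,0,0,0,0,0],
    [10,-50,0,0,0,0,0],
    [10,-50,0,0,0,0,0],
    [8,-50,0,0,0,0,0],
    [6,-50,0,0,0,0,0],
  ],
)

```text
time_s: 2.08
eef_pos: [0.4545, -0.0876, 0.2454]
tcp_rot: [0.215, 0.977, 0.0, 0.0]
contact_force: [1.1, 0.4, 1.3]
gripper_width: 0.0001
gripper_force: 0.0
```

Request:
drive_tool(
  targets=[
    [-12,-39,-30,0,0,0,0],
    [-12,-39,-30,0,0,0,0],
    [-13,-39,-40,0,0,0,0],
    [-12,-36,-30,0,0,0,0],
    [0,0,0,0,0,0,0],
  ],
)

```text
time_s: 2.7
eef_pos: [0.4031, -0.2413, 0.1134]
tcp_rot: [0.217, 0.976, -0.0, -0.002]
contact_force: [0.2, 1.1, -0.3]
gripper_width: 0.0001
gripper_force: 0.0
```

```bash
python3 - <<'E'
from h import *
s=sense();print(s["eef_pos"],s["tcp_rot"],s["joint_positions"],s["contact_force"])
a=read_camera("wrist")["image"];b=read_camera("top")["image"][200:310,280:400]
print(tcp_to_tips)
b=cv2.resize(b,(523,480),interpolation=cv2.INTER_CUBIC)
cv2.imwrite("pics/w1.png",a[:,:,::-1]);cv2.imwrite("pics/t1.png",b[:,:,::-1])
E
```

```text
[ 0.40314626 -0.24125045  0.11344645] [ 2.17229033e-01  9.76118965e-01 -8.58007617e-05 -1.81846675e-03] [ 0.35786591  0.52528552  0.08422399  2.28986001 -0.12618373  0.33397329
  1.6830507 ] [ 0.15886027  1.14610495 -0.33396595]
0.014
```

View pics/w1.png

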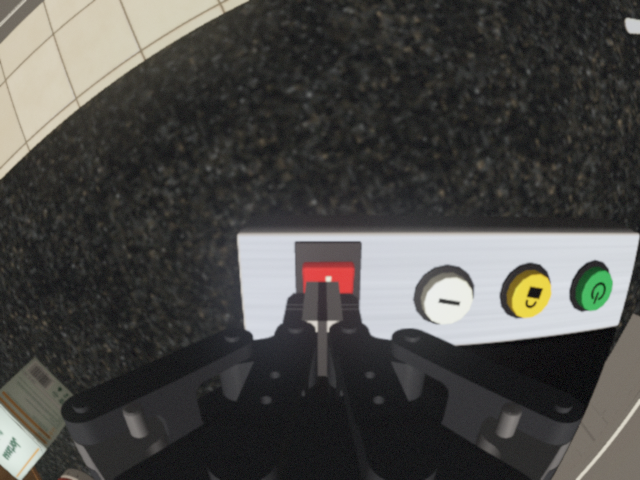

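The wrist view shows the fingertips at (322,300), over the rocker, whose white bar is at (328,278). The white key is at (444,300), yellow (529,294) and green (593,288). I'll refine the positions from this near view.

```bash
cat >> h.py <<'E'
def fz(c,u,v,z):
    x,y=(u-c["cx"])/c["fx"],(v-c["cy"])/c["fy"];r=np.hypot(x,y)
    d=np.array([x/r*np.sin(r),y/r*np.sin(r),np.cos(r)]) if r>0 else np.array([0,0,1.])
    R=cv2.Rodrigues(np.array(c["rvec"],float))[0];t=np.array(c["tvec"],float).ravel()
    o=-R.T@t;d=R.T@d;return np.round((o+d*(z-o[2])/d[2])*1000,1)
E
python3 - <<'E'
from h import *
from m import comps
c=read_camera("wrist");o=comps(c["image"],240,220,630,345)
for k in o:print(k,np.round(o[k][:2],1),o[k][2],fz(c,*o[k][:2],.061))
print("white",fz(c,446,298,.061),"bar",fz(c,328,278,.068),"front edge rocker",fz(c,329,263,.07), "slot front",fz(c,328,242,.05))
print(c["tvec"])
E
```

```text
g [588.5 287.1] [571, 266, 36, 43, 1179] [495.6 -86.2  61. ]
y [522.5 291.5] [501, 268, 44, 48, 1555] [ 472.2 -136.3   61. ]
r [322.3 272.3] [297, 259, 52, 35, 1281] [ 407.9 -239.8   61. ]
white [ 452.4 -183.1   61. ] bar [ 409.5 -237.3   68. ] front edge rocker [ 401.7 -233.2   70. ] slot front [ 396.9 -231.2   50. ]
[ 0.04603573 -0.45148158  0.12942057]
```

Request:
drive_tool(
  targets=[
    [0,0,-12,0,0,0,0],
    [0,0,-10,0,0,0,0],
    [0,0,-6,0,0,0,0],
    [0,0,-4,0,0,0,0],
    [0,0,0,0,0,0,0],
  ],
)

```text
time_s: 3.48
eef_pos: [0.405, -0.2388, 0.083]
tcp_rot: [0.215, 0.977, 0.0, -0.0]
contact_force: [-0.3, 0.4, -0.1]
gripper_width: 0.0003
gripper_force: 0.0
```

Request:
drive_tool(
  targets=[
    [0,0,-2,0,0,0,0],
    [0,0,-2,0,0,0,0],
    [0,0,-2,0,0,0,0],
    [0,0,-1,0,0,0,0],
    [0,0,0,0,0,0,0],
  ],
)

```text
time_s: 4.1
eef_pos: [0.4056, -0.2392, 0.0762]
tcp_rot: [0.215, 0.977, -0.0, 0.0]
contact_force: [-0.1, 1.0, -0.3]
gripper_width: -0.0002
gripper_force: 0.0
```

Request:
drive_tool(
  targets=[
    [0,-2,-2,0,0,0,0],
    [0,0,-1,0,0,0,0],
    [0,0,-1,0,0,0,0],
    [0,0,-1,0,0,0,0],
    [0,0,0,0,0,0,0],
  ],
)

```text
time_s: 4.72
eef_pos: [0.4057, -0.2412, 0.0734]
tcp_rot: [0.215, 0.977, -0.0, 0.001]
contact_force: [-4.9, 5.0, 42.5]
gripper_width: 0.0001
gripper_force: 21.2
```

```bash
python3 - <<'E'
from h import *
s=sense();print(s["eef_pos"],s["contact_force"],s["moment"])
a=read_camera("wrist")["image"][220:340,220:640]
a=cv2.resize(a,(798,228),interpolation=cv2.INTER_CUBIC)
b=cv2.resize(read_camera("scene")["image"][205:305,280:420],(798,340*798//476),interpolation=cv2.INTER_CUBIC)[:360]
cv2.imwrite("pics/w2.png",np.vstack([a,b])[:,:,::-1])
E
```

```text
[ 0.40573632 -0.24117994  0.07336727] [-4.91059993  4.98372861 42.48082247] [0.93854407 1.02066321 0.03153012]
```

View pics/w2.png

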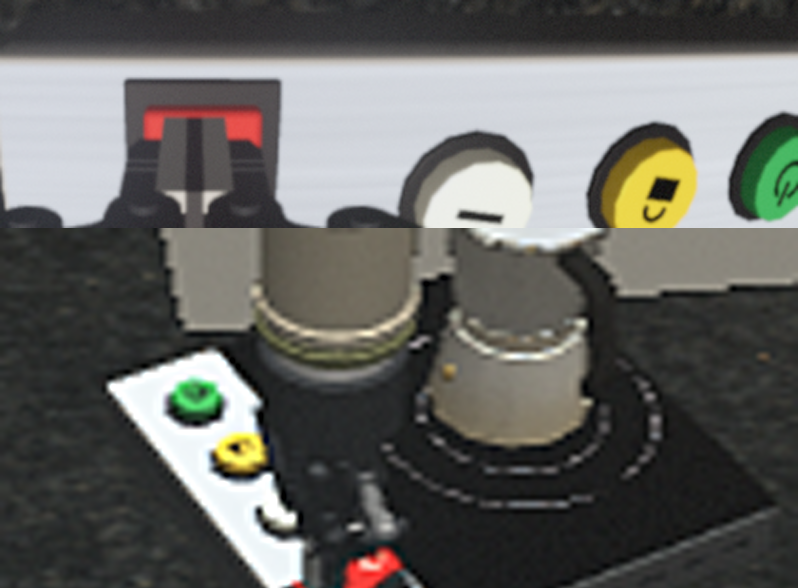

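The tips bottomed out at 59 mm with 42 N, and the white bar end is level, so the rocker is on. I'm lifting and moving over to green.

Request:
drive_tool(
  targets=[
    [0,0,22,0,0,0,0],
    [0,0,22,0,0,0,0],
    [23,39,0,0,0,0,0],
    [23,39,0,0,0,0,0],
    [23,39,0,0,0,0,0],
  ],
)

```text
time_s: 5.45
eef_pos: [0.4755, -0.1232, 0.1153]
tcp_rot: [0.215, 0.977, -0.0, 0.001]
contact_force: [0.8, -0.6, -0.6]
gripper_width: -0.0002
gripper_force: 0.0
```

Request:
drive_tool(
  targets=[
    [22,38,0,0,0,0,0],
    [0,0,0,0,0,0,0],
    [0,0,-10,0,0,0,0],
    [0,0,0,0,0,0,0],
    [0,0,0,0,0,0,0],
  ],
)

```text
time_s: 6.08
eef_pos: [0.4958, -0.0871, 0.1051]
tcp_rot: [0.216, 0.976, -0.0, -0.0]
contact_force: [0.5, -0.5, -0.6]
gripper_width: 0.0001
gripper_force: 0.0
```

```bash
python3 - <<'E'
from h import *
from m import comps
s=sense();print(s["eef_pos"],s["contact_force"])
c=read_camera("wrist");a=c["image"];cv2.imwrite("pics/w3.png",a[:,:,::-1])
E
```

```text
[ 0.49576446 -0.08708554  0.10510566] [ 0.54817164 -0.5188943  -0.5757722 ]
```

View pics/w3.png

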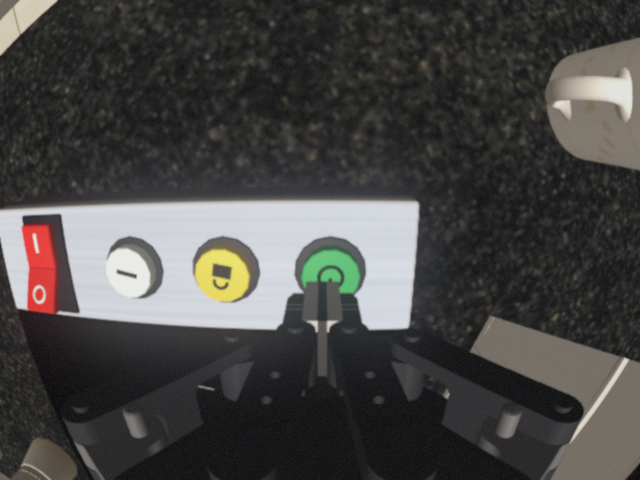

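The wrist view shows the rocker tipped to the bar end at (37,245). The white and yellow keys are up, and the tips at (322,285) are in line with the green key at (330,270). I'm pressing green now.

Request:
drive_tool(
  targets=[
    [1,2,-12,0,0,0,0],
    [0,0,-10,0,0,0,0],
    [0,0,-5,0,0,0,0],
    [0,0,-3,0,0,0,0],
    [0,0,-2,0,0,0,0],
  ],
)

```text
time_s: 6.75
eef_pos: [0.497, -0.084, 0.0732]
tcp_rot: [0.215, 0.977, -0.0, -0.0]
contact_force: [-1.5, 0.0, 3.1]
gripper_width: -0.0
gripper_force: 1.5
```

Request:
drive_tool(
  targets=[
    [0,0,-2,0,0,0,0],
    [0,0,-1,0,0,0,0],
    [0,0,-1,0,0,0,0],
    [0,0,-1,0,0,0,0],
    [0,0,0,0,0,0,0],
  ],
)

```text
time_s: 7.38
eef_pos: [0.497, -0.0839, 0.069]
tcp_rot: [0.215, 0.977, 0.0, 0.0]
contact_force: [-4.3, 0.5, 14.7]
gripper_width: 0.0001
gripper_force: 7.4
```

The green key bottomed out with 14.7 N at 55 mm. Next is yellow.

Request:
drive_tool(
  targets=[
    [0,0,17,0,0,0,0],
    [0,0,15,0,0,0,0],
    [-12,-26,0,0,0,0,0],
    [-12,-26,0,0,0,0,0],
    [0,0,0,0,0,0,0],
  ],
)

```text
time_s: 8.0
eef_pos: [0.4727, -0.1379, 0.1008]
tcp_rot: [0.216, 0.976, -0.0, 0.0]
contact_force: [-0.5, 1.5, 0.2]
gripper_width: 0.0
gripper_force: 0.0
```

```bash
python3 - <<'E'
from h import *
s=sense();print(s["eef_pos"],s["contact_force"])
c=read_camera("wrist");a=c["image"];cv2.imwrite("pics/w4.png",a[150:390,:,::-1])
E
```

```text
[ 0.47267971 -0.13791489  0.1007549 ] [-0.52545982  1.53256846  0.17472475]
```

View pics/w4.png

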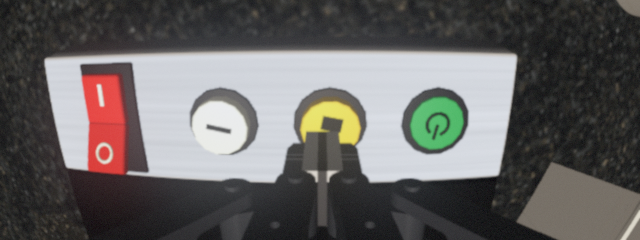

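The crop shows green pushed in at (436,122), yellow at (330,118) under the tips, and the rocker on. I'm pressing yellow.

Request:
drive_tool(
  targets=[
    [0,1,-12,0,0,0,0],
    [0,0,-8,0,0,0,0],
    [0,0,-5,0,0,0,0],
    [0,0,-3,0,0,0,0],
    [0,0,-2,0,0,0,0],
  ],
)

```text
time_s: 8.68
eef_pos: [0.4732, -0.1345, 0.0701]
tcp_rot: [0.214, 0.977, 0.0, -0.0]
contact_force: [-1.3, 2.4, 3.7]
gripper_width: -0.0003
gripper_force: 1.6
```

Request:
drive_tool(
  targets=[
    [0,0,-1,0,0,0,0],
    [0,0,-1,0,0,0,0],
    [0,0,-1,0,0,0,0],
    [0,0,0,0,0,0,0],
    [0,0,0,0,0,0,0],
  ],
)

```text
time_s: 9.3
eef_pos: [0.4732, -0.1346, 0.0689]
tcp_rot: [0.215, 0.977, 0.0, 0.001]
contact_force: [-4.0, 4.5, 28.3]
gripper_width: -0.0001
gripper_force: 14.0
```

Request:
drive_tool(
  targets=[
    [0,0,0,0,0,0,0],
    [0,0,0,0,0,0,0],
    [0,0,0,0,0,0,0],
    [0,0,0,0,0,0,0],
    [0,0,0,0,0,0,0],
  ],
)

```text
time_s: 9.93
eef_pos: [0.4732, -0.1346, 0.0689]
tcp_rot: [0.215, 0.977, 0.0, 0.001]
contact_force: [-4.3, 5.1, 27.9]
gripper_width: 0.0001
gripper_force: 14.0
```

Yellow is fully down, so I'll hold it for 2 s and then lift.

Request:
drive_tool(
  targets=[
    [0,0,0,0,0,0,0],
    [0,0,0,0,0,0,0],
    [0,0,0,0,0,0,0],
    [0,0,0,0,0,0,0],
    [0,0,0,0,0,0,0],
  ],
)

```text
time_s: 10.55
eef_pos: [0.4732, -0.1346, 0.0689]
tcp_rot: [0.215, 0.977, 0.0, 0.001]
contact_force: [-4.3, 5.9, 27.3]
gripper_width: 0.0
gripper_force: 14.0
```

Request:
drive_tool(
  targets=[
    [0,0,0,0,0,0,0],
    [0,0,0,0,0,0,0],
    [0,0,0,0,0,0,0],
    [0,0,0,0,0,0,0],
    [0,0,0,0,0,0,0],
  ],
)

```text
time_s: 11.18
eef_pos: [0.4732, -0.1346, 0.0689]
tcp_rot: [0.215, 0.977, 0.0, 0.001]
contact_force: [-3.6, 4.8, 27.7]
gripper_width: -0.0001
gripper_force: 14.0
```

Request:
drive_tool(
  targets=[
    [0,0,10,0,0,0,0],
    [0,0,20,0,0,0,0],
    [0,0,30,0,0,0,0],
    [0,0,30,0,0,0,0],
    [0,0,20,0,0,0,0],
  ],
)

```text
time_s: 11.8
eef_pos: [0.4736, -0.1355, 0.1788]
tcp_rot: [0.215, 0.977, -0.0, 0.001]
contact_force: [0.1, 0.1, -0.4]
gripper_width: 0.0
gripper_force: 0.0
```

Request:
drive_tool(
  targets=[
    [0,0,0,0,0,0,0],
    [0,0,0,0,0,0,0],
    [0,0,0,0,0,0,0],
    [0,0,0,0,0,0,0],
    [0,0,0,0,0,0,0],
  ],
)

```text
time_s: 12.42
eef_pos: [0.4731, -0.135, 0.1769]
tcp_rot: [0.215, 0.977, -0.0, -0.0]
contact_force: [-0.6, 0.5, 0.5]
gripper_width: -0.0001
gripper_force: 0.0
```

```bash
python3 - <<'E'
from h import *
s=sense();print(s["eef_pos"],s["contact_force"])
c=read_camera("wrist");cv2.imwrite("pics/w5.png",c["image"][:,:,::-1])
E
```

```text
[ 0.47314769 -0.13499922  0.17688665] [-0.57916716  0.52728071  0.54073388]
```

View pics/w5.png

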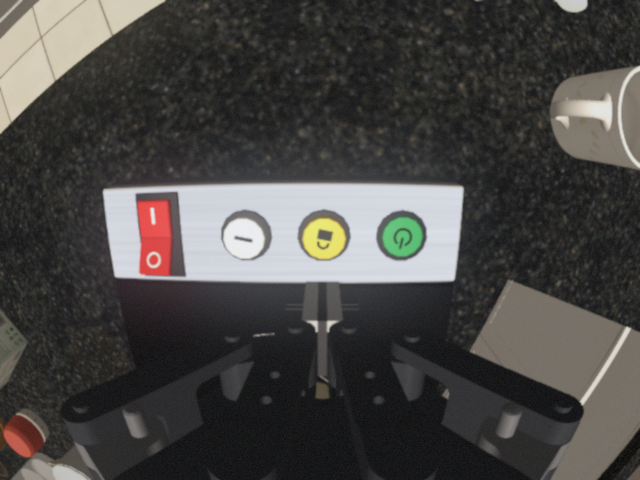

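The final view shows the rocker on (154,235), white (245,235) and yellow (324,236) up, green (401,236) in, and the arm clear of everything.

```bash
python3 -c "from bench import *;print(job_done())"
```

```text
the job is handed in; nothing more can be done
None
```

The job is handed in: I tipped the rocker on, pushed the green key in, held the yellow key down for about 2 s and let it up, and never touched the white key, pot, mug, canister or tea box; the final wrist view agreed for the controls, and no verdict was returned.

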